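# Clamp the purple model house while its glue sets

### The arm

A 6-joint arm with a two-finger parallel gripper is mounted at the origin on the work surface. World frame = base frame: x ahead of the robot, y to its left, z up, the work surface at z = 0. Lengths are in m, angles in rad, forces in N, time in s.
With the tool pointing down it reaches from about 0.375 to 0.975 m from the base axis. Payload 3.8 kg.
Tool frame: the origin (TCP) lies midway between the tips of the shut fingers; the grasp point (between the pads) lies 19 mm behind it; z points along the fingers, y is the line along which they close (so a half turn about z gives the same grasp; the last joint's range is limited). The gripper opens to 85 mm and grips with 20 to 120 N. Pads are 22 mm wide; open, the fingers measure 114 mm over their backs; the gripper's body (76 mm by 85 mm) begins 54 mm behind the grasp point. The pads swing forward as they close: fully open they stand 13 mm farther back than shut.
Start: joints at [1.156, 0.264, 1.604, -0, 1.274, -0.037], TCP at [0.249, 0.627, 0.231] pointing down, gripper open.
Joint ranges: [-2.63, 2.63], [-0.94, 2.18], [0.31, 2.57], [-1.31, 4.45], [0, 2.66], [-2.55, 2.55]. Speed limits (rad/s): [2.57, 2.57, 3.14, 3.14, 3.14, 3.14].

### API

Orientations are given as a rotation vector (axis times angle).
In Python, from workcell import sensors, viewer, job gives the robot as it stands.
- The arm moves only by the shell command python3 -m inch 'ROWS' [FORCE]. ROWS is JSON, one flat list of numbers, 7 for each row, row after row: the shift along the tool's x, y, z in mm, then the turn, a rotation vector about the tool's x, y, z in degrees, then the finger opening in mm, from 0 to 85.4. A call has exactly 8 rows; each row shifts and turns the commanded pose from where the row before left it, along the tool's axes as they then stand; what a row does not reach is not made up. A row lasts 1/10 s, in which the tool goes at most 50 mm and 8.59 degrees, less where a joint would pass 70% of its speed; a pose out of reach is approached as far as the arm can. A call is refused whole if a number of a shift passes 50 or a number of a turn 8.59, either way. A call with a gripper value outside its range is refused whole. The fingers move at their own pace and stop on an object; FORCE is the grip in N (left out, the last holds). Time passes only in rows, so rows that do not move let the fingers close, or fill a call up. It gives the time, the measured TCP pose, the force, the opening and the grip force at its end, in the units of the state.
- sensors.read_state(): the state, without advancing time (a new reading comes with each control period).
- viewer.read_camera(name): name is "scene" or "top"; returns the picture (420x560x3 uint8, red, green, blue); there is no depth.
- viewer.camera_params(name): a dict with "K" (3x3 intrinsics, pixels), "k1" (the pictures are not rectified: a ray, as slopes to the right and down, at radius r is drawn at 1 + k1 r^2 times it, then the intrinsics apply), "world_to_cam" (4x4, takes a point from world to camera coordinates). Camera axes: x right, y down, z forward; pixel columns grow to the right and rows downward; lengths in m; the calibration is good to about 2 mm. A picture is of the moment at which its call begins. camera_params takes no time and is no camera call.
- job.finish_job(): hands the job in; it is judged then, once.
The state is a dict: "time": time; "q": joint angles; "joint_vel": joint speeds; "joint_torque": joint torques, N m; "tool_pos": TCP position; "tcp_rot": TCP orientation; "wrist_force": force on the tool from outside, world axes, zero at the start; "torque": the same for the moment, N m; "width": opening from 0.0 (shut) to 1.0 (fully open); "grip_force": force on a finger pad.
Only numpy, scipy, OpenCV 4.12 (cv2) and the standard library are available. Lean on these libraries where they do the work, as an engineer would, in place of code of your own. Each camera call takes 0.05 s, during which the arm holds its last target. There are 200 camera calls.

### The job

Take the freshly glued purple model house and stand it lengthwise on the bed of the glue clamp, between the red sliding jaw and the metal fence, and let go. Then push the jaw along the bed until you feel the house stop firmly against the fence, without crushing it, and leave the jaw there, its pad touching the house. Leave the ochre house where it stands.

Things in the scene. Friction and masses are not known exactly. Their poses are not given: they have to be found in the camera images.
- purple_house: Loose roofless magenta model house, 80 to 190 g. Footprint 52 mm (its x) by 76 mm (its y). Long walls (facing +x, -x) 44 mm high, 4 mm thick, hollow inside; end walls (facing +y, -y) rise to gable points 70 mm high. Grip across the long walls (52 mm), 15 to 40 mm above its underside. Origin: centre of its underside, z up. Either end may face the jaw.
- clamp: Fixed glue clamp. Origin: centre of its underside, z up. Plywood bed 130 (x) by 330 mm (y), top at z = 12 mm, sides open. The jaw slides along y, towards the fence: an upright aluminium wall 110 mm wide, 22 thick, 50 high, fixed anew each time with its near face somewhere at y = +50 to +85 mm; its place is not reported, so feel for it.
- jaw: Red wall 110 (x) by 18 mm (y), 51 high, grip block on top (34 by 18, to 76 mm). Origin: foot of its +y face at bed level; axes as clamp's. Black sprung pad 70 by 36 sticks out to y = 14 mm, yields 8 mm (2 N at first, 14 N at last). Origin slides in clamp y, -115 to +10 mm, starts at -115 to -100, stays where left. Moving it takes 5-6 N, house 1-3 more; at the fence push 12-20 N; over 50 crushes.
- ochre_house: Bystander: a house of the same shape and size in ochre yellow, loose. Origin: centre of its underside.
Mind the look-alikes: they are no part of the job. Several things look just like the purple_house: the one meant starts farthest from the robot's base.

How it is judged:
By the outcome, as a careful person would: the job done as asked, in the order asked, and still so for the second after the job is handed in, with the robot touching nothing.
It also fails if it takes over 61 s, if anything falls off the work surface, if the arm or the gripper's body presses on something with over 40 N, if the wrist force passes 120 N, or if a joint passes its speed limit or range.

## Working session

There is one attempt and no reset: what is moved stays moved. The work goes in short steps, Python scripts to look and compute and a shell command to move; the robot and the scene stay as the last step left them, time stands still between calls to the robot, and variables do not carry over. Pictures are saved under pics/ and viewed, at most 10 in all, crops included, and the job is handed in when it is done.

```bash
mkdir -p pics
python3 - <<'E'
from workcell import sensors, viewer
import cv2,numpy as np
for n in("scene","top"):
    cv2.imwrite(f"pics/{n}0.png",cv2.cvtColor(viewer.read_camera(n),cv2.COLOR_RGB2BGR))
    p=viewer.camera_params(n);print(n,p)
s=sensors.read_state();print(s)
E
```

```text
scene {'K': array([[405.52727155,   0.        , 278.09266178],
       [  0.        , 405.52727155, 212.68930534],
       [  0.        ,   0.        ,   1.        ]]), 'k1': -0.09944380496794553, 'world_to_cam': array([[-0.18578449,  0.98257914, -0.00472776,  0.17418755],
       [ 0.78084453,  0.14471668, -0.60773259, -0.32112065],
       [-0.59646118, -0.11659893, -0.79412766,  1.08468305],
       [ 0.        ,  0.        ,  0.        ,  1.        ]])}
top {'K': array([[400.84846772,   0.        , 283.50857379],
       [  0.        , 400.84846772, 202.39297032],
       [  0.        ,   0.        ,   1.        ]]), 'k1': -0.10487619809593242, 'world_to_cam': array([[ 0.01374555, -0.99925203, -0.03614475, -0.07903786],
       [-0.98679584, -0.00772215, -0.16178484,  0.48644172],
       [ 0.16138471,  0.03789131, -0.98616389,  0.71963011],
       [ 0.        ,  0.        ,  0.        ,  1.        ]])}
{'time': 0.1, 'q': array([ 1.15609971e+00,  2.64706503e-01,  1.60526435e+00,  9.43374009e-06,
        1.27367900e+00, -3.68595851e-02]), 'joint_vel': array([-0.0017495 , -0.00145766, -0.00466986, -0.0005948 , -0.0013328 ,
        0.00052143]), 'joint_torque': array([ 1.59515334e-03, -5.16708577e+01, -3.68587697e+01, -5.43681870e-05,
        6.36857265e-03,  3.40360418e-05]), 'tool_pos': array([0.24871982, 0.62678933, 0.23005264]), 'tcp_rot': array([-0.58989677, -3.08523381,  0.00314578]), 'wrist_force': array([-0.64166919,  0.41514741, -0.5375716 ]), 'torque': array([-0.02126218,  0.03454237,  0.00597415]), 'grip_force': 0.0, 'width': 1.002086899073869}
```

View pics/scene0.png

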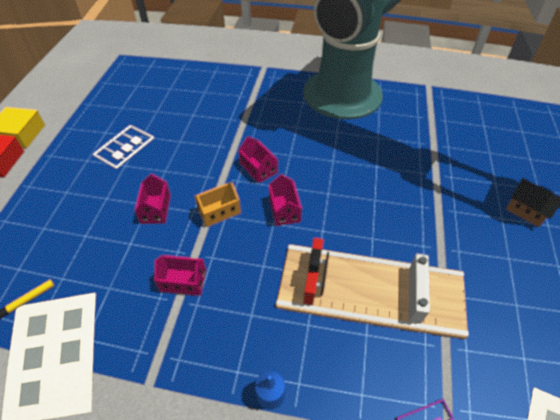

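View pics/top0.png

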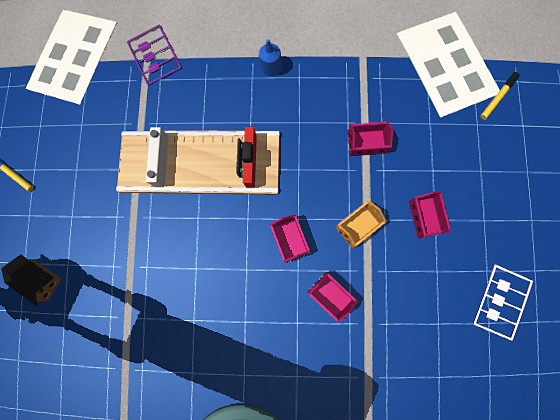

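The scene view shows four magenta houses, with the candidate for the farthest at scene (180,275) / top (371,138). The ochre house is at top (361,224). The clamp is at top (199,162), with the red jaw at (248,157) and the fence at (155,157).

```bash
cat > h.py <<'E'
import cv2,numpy as np
from workcell import sensors, viewer
from scipy.spatial.transform import Rotation as R
def ray(n,u,v):
    p=viewer.camera_params(n);K=p["K"];T=p["world_to_cam"]
    D=np.array([p["k1"],0,0,0,0.])
    # model: slope*(1+k1 r^2) = OpenCV radial model
    x=cv2.undistortPoints(np.array([[[u,v]]],float),K,D)[0,0]
    return -T[:3,:3].T@T[:3,3], T[:3,:3].T@np.array([x[0],x[1],1])
def onz(n,u,v,z):
    c,d=ray(n,u,v); return c+d*(z-c[2])/d[2]
def proj(n,P):
    p=viewer.camera_params(n);T=p["world_to_cam"]
    return cv2.projectPoints(np.array(P,float).reshape(-1,1,3),cv2.Rodrigues(T[:3,:3])[0],T[:3,3],p["K"],np.array([p["k1"],0,0,0,0.]))[0][:,0]
def mag(im):
    h=cv2.cvtColor(im,cv2.COLOR_RGB2HSV)
    return cv2.inRange(h,(150,120,60),(172,255,255))
def crop(im,x,y,w,h,k):
    return cv2.resize(cv2.cvtColor(im[y:y+h,x:x+w],cv2.COLOR_RGB2BGR),None,fx=k,fy=k,interpolation=cv2.INTER_CUBIC)
E
python3 - <<'E'
from h import *
for n in("top","scene"):
    im=viewer.read_camera(n);np.save(f"{n}.npy",im)
    cs,_=cv2.findContours(mag(im),cv2.RETR_EXTERNAL,cv2.CHAIN_APPROX_NONE)
    for c in cs:
        if cv2.contourArea(c)<150: continue
        r=cv2.minAreaRect(c);print(n,np.round(r[0],1),np.round(r[1],1),round(r[2],1),onz(n,*r[0],.03).round(3))
t=np.load("top.npy");s=np.load("scene.npy")
a=crop(t,335,110,70,55,5);b=crop(t,110,115,180,85,4)
c=crop(s,145,245,70,55,5)
o=np.zeros((275+340,720,3),np.uint8);o[:275,:350]=a;o[:275,360:710]=c;o[275:]=b
cv2.imwrite("pics/c1.png",o[:600])
print(ray("top",0,0)[0],ray("scene",0,0)[0])
E
```

```text
top [332.8 297.3] [45.3 29. ] 45.0 [ 0.312 -0.167  0.03 ]
top [289.3 237.4] [42.6 28.3] 68.6 [ 0.422 -0.085  0.03 ]
top [429.1 214. ] [41.9 34.1] 76.6 [ 0.468 -0.351  0.03 ]
top [370.6 137.9] [31.7 44.2] 85.4 [ 0.618 -0.243  0.03 ]
scene [179.1 274.6] [50.7 36.6] 5.2 [ 0.621 -0.24   0.03 ]
scene [284.5 199.2] [49.1 28.7] 77.5 [ 0.415 -0.085  0.03 ]
scene [152.7 199.3] [31.9 49.4] 10.6 [ 0.464 -0.352  0.03 ]
scene [256.5 159.5] [45.3 29.7] 45.0 [ 0.315 -0.166  0.03 ]
[ 0.36496779 -0.10249009  0.78551532] [0.93007798 0.00179134 0.66704484]
```

View pics/c1.png

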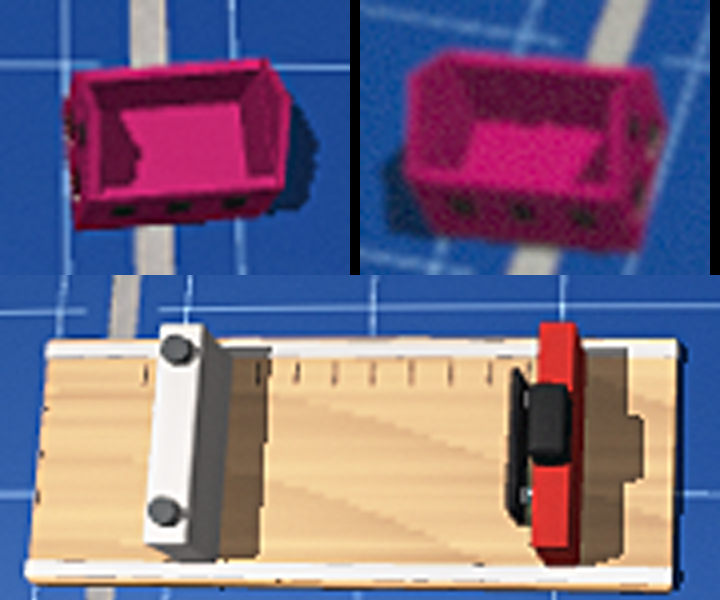

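The crops show the house's eaves corners at about crop (75,72), (267,61), (279,186) and (77,201). The bed's corners are at about (45,340), (678,340), (674,583) and (27,580), with the fence on the left and the jaw on the right.

Run:
```python
from h import *
print("house")
P=np.array([onz("top",335+x/5-.4,110+y/5-.4,.044)[:2] for x,y in[(75,72),(267,61),(279,186),(77,201)]])
print(P.round(4),P.mean(0),[np.linalg.norm(P[i]-P[i-1]).round(4) for i in range(4)])
for a,b in((1,0),(2,3)): d=P[b]-P[a];print("dir",np.degrees(np.arctan2(d[1],d[0])))
S=np.array([onz("scene",145+(x-360)/5-.4,245+y/5-.4,.044)[:2] for x,y in[(412,72),(640,68),(648,195),(415,185)]])
print("scene eaves",S.round(4),S.mean(0))
Q=np.array([onz("top",110+x/4-.4,115+(y-275)/4-.4,.012)[:2] for x,y in[(45,340),(678,340),(674,583),(27,580)]])
print("bed",Q.round(4),Q.mean(0),[np.linalg.norm(Q[i]-Q[i-1]).round(4) for i in range(4)])
for a,b in((1,0),(2,3)): d=Q[b]-Q[a];print("dir",np.degrees(np.arctan2(d[1],d[0])))
t=np.load("top.npy");h=cv2.cvtColor(t,cv2.COLOR_RGB2HSV)
f=lambda x,y,z:onz("top",110+x/4-.4,115+(y-275)/4-.4,z).round(4)
print("jaw top wall corners z=.063",[f(*p,.063) for p in[(540,323),(574,323),(578,548),(533,545)]])
print("block top z=.088",[f(*p,.088) for p in[(531,384),(568,384),(567,465),(529,462)]])
print("fence z=.062",[f(*p,.062) for p in[(161,325),(204,325),(188,547),(146,543)]])
# scene estimate of red jaw etc: project
s=sensors.read_state();Rm=R.from_rotvec(s["tcp_rot"]).as_matrix();print(Rm.round(3),s["tool_pos"])
```

```text
house
[[ 0.6414 -0.2002]
 [ 0.6467 -0.2751]
 [ 0.596  -0.2778]
 [ 0.5893 -0.2   ]] [ 0.61835927 -0.23825279] [np.float64(0.0521), np.float64(0.0751), np.float64(0.0507), np.float64(0.0781)]
dir 94.00916916990599
dir 94.92090415869647
scene eaves [[ 0.6056 -0.288 ]
 [ 0.5883 -0.2071]
 [ 0.6366 -0.1894]
 [ 0.6486 -0.2705]] [ 0.61979217 -0.23877391]
bed [[ 0.6407  0.2702]
 [ 0.6382 -0.0618]
 [ 0.513  -0.0618]
 [ 0.5127  0.2682]] [0.57614321 0.10367563] [np.float64(0.128), np.float64(0.332), np.float64(0.1252), np.float64(0.33)]
dir 89.56442636656364
dir 90.04733590728281
jaw top wall corners z=.063 [array([0.6287, 0.0014, 0.063 ]), array([ 0.6287, -0.0149,  0.063 ]), array([ 0.5194, -0.0198,  0.063 ]), array([0.5207, 0.0012, 0.063 ])]
block top z=.088 [array([0.5904, 0.0009, 0.088 ]), array([ 0.5903, -0.016 ,  0.088 ]), array([ 0.5523, -0.0167,  0.088 ]), array([0.5536, 0.0006, 0.088 ])]
fence z=.062 [array([0.6297, 0.1875, 0.062 ]), array([0.6294, 0.1658, 0.062 ]), array([0.5194, 0.1656, 0.062 ]), array([0.5213, 0.1864, 0.062 ])]
[[-0.929  0.369 -0.001]
 [ 0.369  0.929 -0.001]
 [ 0.    -0.001 -1.   ]] [0.24880656 0.62696445 0.23040037]
```

House is at (0.619,-0.239), closing axis at 4.5°. Clamp is at (0.576,0.104) with yaw near 0. Jaw origin is at y≈0.001 and the fence face at y≈0.166. First I turn the tool.

```bash
python3 -m inch '[0,0,0,0,0,8,85, 0,0,0,0,0,8,85, 0,0,0,0,0,8,85, 0,0,0,0,0,8,85, 0,0,0,0,0,8,85, 0,0,0,0,0,8,85, 0,0,0,0,0,8,85, 0,0,0,0,0,8,85]' 40
python3 -m inch '[-37,12.5,0,0,0,0,85, -37,12.5,0,0,0,0,85, -37,12.5,0,0,0,0,85, -37,12.5,0,0,0,0,85, -37,12.5,0,0,0,0,85, -37,12.5,0,0,0,0,85, -37,12.5,0,0,0,0,85, -37,12.5,0,0,0,0,85]'
python3 -m inch '[-37,12.5,0,0,0,0,85, -37,12.5,0,0,0,0,85, -37,12.5,0,0,0,0,85, -37,12.5,0,0,0,0,85, -37,12.5,0,0,0,0,85, -37,12.5,0,0,0,0,85, -37,12.5,0,0,0,0,85, -37,12.5,0,0,0,0,85]'
python3 -m inch '[-37,12.5,0,0,0,0,85, -37,12.5,0,0,0,0,85, -37,12.5,0,0,0,0,85, -37,12.5,0,0,0,0,85, -37,12.5,20,0,0,0,85, -37,12.5,20,0,0,0,85, -37,12.5,20,0,0,0,85, 0,0,20,0,0,0,85]'
cat >> h.py <<'E'
def st(goal=None,yaw=None):
    s=sensors.read_state();M=R.from_rotvec(s["tcp_rot"]).as_matrix()
    print("t",s["time"],"tcp",s["tool_pos"].round(4),"yaw_y",np.degrees(np.arctan2(M[1,1],M[0,1])).round(2),"zax",M[:,2].round(3),"F",s["wrist_force"].round(1),"w",round(s["width"]*85.4,1),"g",s["grip_force"],"q6",s["q"][5].round(2))
    if goal is not None: print("shift tool mm",(M.T@(np.array(goal)-s["tool_pos"])*1000).round(1))
E
python3 -c "
from h import *
st((.619,-.239,.130))"
```

```text
time: 1.0
tool_pos: [0.2489, 0.6272, 0.2309]
tcp_rot: [2.142, 2.298, -0.001]
wrist_force: [0.2, 0.3, -0.2]
width: 0.996
grip_force: 0.0
time: 1.8
tool_pos: [0.3714, 0.3383, 0.2312]
tcp_rot: [2.135, 2.304, 0.0]
wrist_force: [1.1, -0.2, 0.1]
width: 0.996
grip_force: 0.0
time: 2.6
tool_pos: [0.4936, 0.0507, 0.2313]
tcp_rot: [2.135, 2.304, 0.0]
wrist_force: [-0.1, 0.3, -0.2]
width: 0.993
grip_force: 0.0
time: 3.4
tool_pos: [0.6018, -0.2039, 0.1505]
tcp_rot: [2.138, 2.299, -0.001]
wrist_force: [-1.2, 0.7, -0.3]
width: 0.995
grip_force: 0.0
t 3.4 tcp [ 0.6018 -0.2039  0.1505] yaw_y 4.16 zax [ 0.002 -0.002 -1.   ] F [-1.2  0.7 -0.3] w 84.9 g 0.0 q6 -0.44
shift tool mm [-36.2  14.6  20.6]
```

```bash
python3 -m inch '[-36,14.5,20,0,0,0,85, 0,0,0,0,0,0,85, 0,0,0,0,0,0,85, 0,0,0,0,0,0,85, 0,0,0,0,0,0,85, 0,0,0,0,0,0,85, 0,0,0,0,0,0,85, 0,0,0,0,0,0,85]' | head -2
python3 - <<'E'
from h import *
st((.619,-.239,.008))
a=viewer.read_camera("top");b=viewer.read_camera("scene")
cv2.imwrite("pics/c2.png",np.hstack([crop(a,315,80,110,110,3.5),crop(b,125,200,110,110,3.5)]))
E
```

```text
time: 4.2
tool_pos: [0.6176, -0.2338, 0.1319]
t 4.2 tcp [ 0.6176 -0.2338  0.1319] yaw_y 4.38 zax [ 0.001 -0.    -1.   ] F [ 0.7  0.7 -0.4] w 85.0 g 0.0 q6 -0.48
shift tool mm [ -5.3   0.9 124. ]
```

View pics/c2.png

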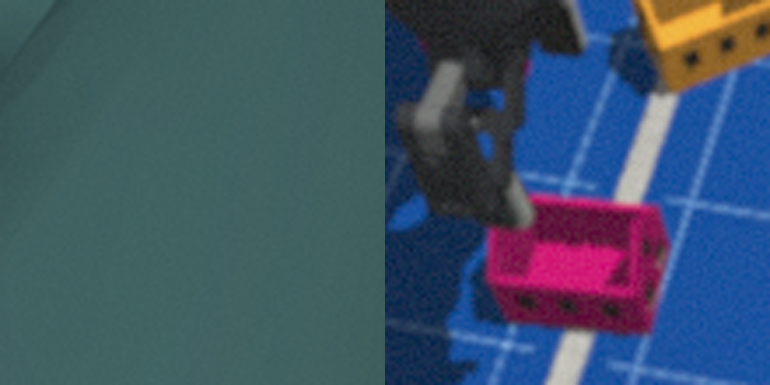

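The scene crop shows the open fingers above the house, with the front finger at about (520,215). The arm blocks the top view. Next I descend and grip.

```bash
python3 -m inch '[-5,1,20,0,0,0,85, 0,0,20,0,0,0,85, 0,0,20,0,0,0,85, 0,0,20,0,0,0,85, 0,0,20,0,0,0,85, 0,0,14,0,0,0,85, 0,0,10,0,0,0,85, 0,0,0,0,0,0,85]' 
python3 -m inch '[0,0,0,0,0,0,60, 0,0,0,0,0,0,50, 0,0,0,0,0,0,40, 0,0,0,0,0,0,40, 0,0,0,0,0,0,40, 0,0,0,0,0,0,40, 0,0,0,0,0,0,40, 0,0,0,0,0,0,40]' 35
python3 -c "
from h import *
st((.619,-.239,.008))"
```

```text
time: 5.1
tool_pos: [0.6177, -0.2385, 0.0056]
tcp_rot: [-2.134, -2.302, 0.002]
wrist_force: [-0.3, 0.2, -0.0]
width: 0.996
grip_force: 0.0
time: 5.9
tool_pos: [0.6199, -0.2395, 0.0088]
tcp_rot: [2.134, 2.303, 0.001]
wrist_force: [0.1, -0.6, 5.5]
width: 0.6
grip_force: 39.1
t 5.9 tcp [ 0.6199 -0.2395  0.0088] yaw_y 4.36 zax [ 0.002 -0.001 -1.   ] F [ 0.1 -0.6  5.5] w 51.2 g 39.144925475120544 q6 -0.48
shift tool mm [ 0.6 -0.9  0.8]
```

```bash
python3 -m inch '[0,0,-10,0,0,0,40, 0,0,-20,0,0,0,40, 0,0,-30,0,0,0,40, 0,0,-30,0,0,0,40, 0,0,-35,0,0,4.4,40, 0,0,0,0,0,0,40, 0,0,0,0,0,0,40, 0,0,0,0,0,0,40]' 
python3 -c "
from h import *
st((.576,.0905,.133))"
```

```text
time: 6.7
tool_pos: [0.6172, -0.2383, 0.1301]
tcp_rot: [-2.219, -2.219, 0.002]
wrist_force: [-0.1, 0.2, -2.5]
width: 0.606
grip_force: 38.6
t 6.7 tcp [ 0.6172 -0.2383  0.1301] yaw_y -0.0 zax [-0.003  0.001 -1.   ] F [-0.1  0.2 -2.5] w 51.8 g 38.55234682559967 q6 -0.41
shift tool mm [328.8 -41.3  -2.2]
```

```bash
python3 -m inch '[20,0,-4,0,0,0,40, 45,-6,0,0,0,0,40, 50,-7,0,0,0,0,40, 50,-7,0,0,0,0,40, 50,-7,0,0,0,0,40, 50,-7,0,0,0,0,40, 45,-5,0,0,0,0,40, 18,-2,0,0,0,0,40]' |head -2
python3 -m inch '[0,0,0,0,0,0,40, 0,0,0,0,0,0,40, 0,0,0,0,0,0,40, 0,0,0,0,0,0,40, 0,0,0,0,0,0,40, 0,0,0,0,0,0,40, 0,0,0,0,0,0,40, 0,0,0,0,0,0,40]' |head -2
python3 - <<'E'
from h import *
st((.576,.0905,.021))
b=viewer.read_camera("scene")
cv2.imwrite("pics/c3.png",crop(b,250,170,230,170,3.3))
E
```

```text
time: 7.5
tool_pos: [0.5756, 0.0918, 0.1345]
time: 8.3
tool_pos: [0.5784, 0.0868, 0.1363]
t 8.3 tcp [0.5784 0.0868 0.1363] yaw_y -0.07 zax [ 0.  0. -1.] F [ 0.7 -0.8 -1.1] w 51.5 g 38.47482204437256 q6 0.11
shift tool mm [  3.7  -2.4 115.3]
```

View pics/c3.png

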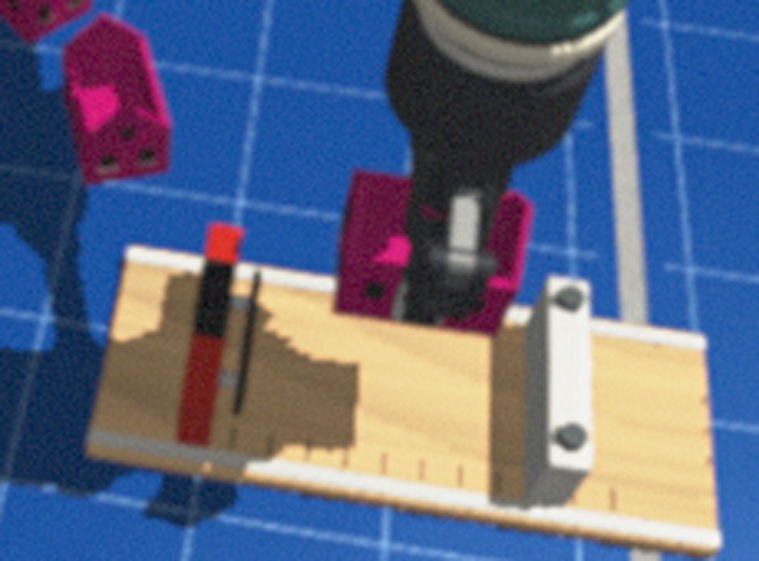

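The house is held level over the bed, between the jaw pad (crop x≈250) and the fence (x≈540). I descend to just above the bed and check the gaps there.

```bash
python3 -m inch '[2,-1,15,0,0,0,40, 0,0,20,0,0,0,40, 0,0,20,0,0,0,40, 0,0,20,0,0,0,40, 0,0,20,0,0,0,40, 0,0,10,0,0,0,40, 0,0,0,0,0,0,40, 0,0,0,0,0,0,40]'
python3 - <<'E'
from h import *
st((.576,.0905,.021))
b=viewer.read_camera("scene");np.save("b.npy",b)
cv2.imwrite("pics/c4.png",crop(b,270,220,180,120,4.2))
E
```

```text
time: 9.15
tool_pos: [0.5775, 0.0892, 0.0313]
tcp_rot: [-2.222, -2.221, 0.0]
wrist_force: [0.8, -0.0, -1.2]
width: 0.606
grip_force: 38.4
t 9.15 tcp [0.5775 0.0892 0.0313] yaw_y -0.04 zax [-0. -0. -1.] F [ 0.8 -0.  -1.2] w 51.8 g 38.42734336853027 q6 0.11
shift tool mm [ 1.3 -1.5 10.3]
```

View pics/c4.png

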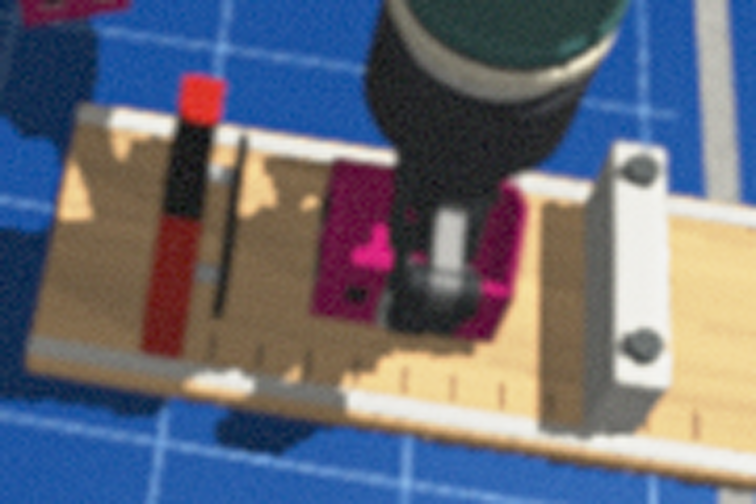

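The house hangs about 10 mm above the bed, clear of the pad (crop x≈230) and the fence (x≈590), and centred across. I lower it the rest of the way.

```bash
python3 -m inch '[1,-1,4,0,0,0,40, 0,0,3,0,0,0,40, 0,0,1,0,0,0,40, 0,0,1,0,0,0,40, 0,0,0,0,0,0,40, 0,0,0,0,0,0,40, 0,0,0,0,0,0,40, 0,0,0,0,0,0,40]' | sed -n '2p;4p'
python3 -m inch '[0,0,0.5,0,0,0,40, 0,0,0,0,0,0,40, 0,0,0.5,0,0,0,40, 0,0,0,0,0,0,40, 0,0,0,0,0,0,40, 0,0,0,0,0,0,40, 0,0,0,0,0,0,40, 0,0,0,0,0,0,40]'| sed -n '2p;4p'
```

```text
tool_pos: [0.5765, 0.0901, 0.0224]
wrist_force: [0.3, -0.3, -1.6]
tool_pos: [0.5764, 0.0901, 0.0213]
wrist_force: [0.6, 0.4, -2.6]
```

```bash
python3 -m inch '[0,0,1,0,0,0,40, 0,0,0,0,0,0,40, 0,0,0,0,0,0,40, 0,0,0,0,0,0,40, 0,0,0,0,0,0,40, 0,0,0,0,0,0,40, 0,0,0,0,0,0,40, 0,0,0,0,0,0,40]' | sed -n '2p;4p'
python3 -m inch '[0,0,1,0,0,0,40, 0,0,0,0,0,0,40, 0,0,0,0,0,0,40, 0,0,0,0,0,0,40, 0,0,0,0,0,0,40, 0,0,0,0,0,0,40, 0,0,0,0,0,0,40, 0,0,0,0,0,0,40]'| sed -n '2p;4p'
```

```text
tool_pos: [0.5765, 0.0901, 0.0208]
wrist_force: [-3.1, -0.3, 5.5]
tool_pos: [0.5766, 0.0901, 0.0207]
wrist_force: [-5.6, 0.1, 12.3]
```

Contact at z≈0.0208. I back off slightly and open.

```bash
python3 -m inch '[0,0,-1.5,0,0,0,40, 0,0,0,0,0,0,40, 0,0,0,0,0,0,54, 0,0,0,0,0,0,58, 0,0,0,0,0,0,64, 0,0,0,0,0,0,72, 0,0,0,0,0,0,80, 0,0,0,0,0,0,80]' | sed -n '2p;4,6p'
python3 -m inch '[0,0,0,0,0,0,80, 0,0,-10,0,0,0,80, 0,0,-20,0,0,0,80, 0,0,-30,0,0,0,80, 0,0,-40,0,0,0,80, -20,0,-40,0,0,0,80, -40,0,0,0,0,0,80, -40,0,0,0,0,0,80]'| sed -n '2p;4,6p'
python3 -m inch '[-40,0,0,0,0,0,60, -40,0,0,0,0,0,40, -10,0,0,0,0,0,20, 0,0,0,0,0,0,0, 0,0,0,0,0,0,0, 0,0,0,0,0,0,0, 0,0,0,0,0,0,0, 0,0,0,0,0,0,0]'| sed -n '2p;4,6p'
python3 - <<'E'
from h import *
st((.573,-.05,.080))
a=viewer.read_camera("top");b=viewer.read_camera("scene")
cv2.imwrite("pics/c5.png",np.hstack([crop(a,110,115,180,85,2.2),crop(b,270,220,180,85,2.2)]))
E
```

```text
tool_pos: [0.5764, 0.0901, 0.0207]
wrist_force: [-0.7, 0.1, 0.0]
width: 0.935
grip_force: 0.0
tool_pos: [0.5781, -0.0105, 0.1645]
wrist_force: [0.2, -0.8, -0.2]
width: 0.937
grip_force: 0.0
tool_pos: [0.5763, -0.0988, 0.1607]
wrist_force: [-0.4, -0.4, 0.1]
width: 0.0
grip_force: 0.0
t 14.8 tcp [ 0.5763 -0.0988  0.1607] yaw_y 0.04 zax [-0.  0. -1.] F [-0.4 -0.4  0.1] w 0.0 g 0.0 q6 -0.21
shift tool mm [48.8 -3.2 80.7]
```

View pics/c5.png

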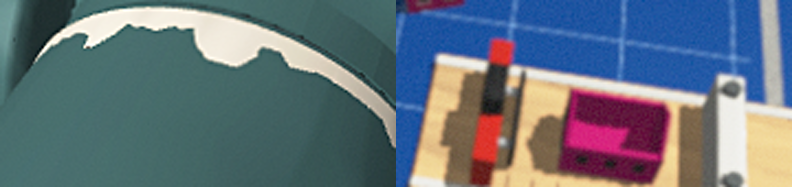

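The scene crop shows the house upright and released on the bed, between the pad (x≈515) and the fence (x≈710). I go down behind the jaw with the fingers shut.

```bash
python3 -m inch '[10,-1,16,0,0,0,0, 15,0,25,0,0,0,0, 12,0,25,0,0,0,0, 0,0,25,0,0,0,0, 0,0,25,0,0,0,0, 0,0,0,0,0,0,0, 0,0,0,0,0,0,0, 0,0,0,0,0,0,0]'| sed -n '2p;4p'
python3 -m inch '[5,0,0,0,0,0,0, 5,0,0,0,0,0,0, 4,0,0,0,0,0,0, 4,0,0,0,0,0,0, 4,0,0,0,0,0,0, 4,0,0,0,0,0,0, 4,0,0,0,0,0,0, 4,0,0,0,0,0,0]'| sed -n '2p;4p'
```

```text
tool_pos: [0.5766, -0.0631, 0.0464]
wrist_force: [-0.0, -0.5, -0.2]
tool_pos: [0.5752, -0.0286, 0.0447]
wrist_force: [-0.1, 0.1, -0.2]
```

```bash
for i in 1; do python3 -m inch '[3,0,0,0,0,0,0, 3,0,0,0,0,0,0, 3,0,0,0,0,0,0, 3,0,0,0,0,0,0, 3,0,0,0,0,0,0, 3,0,0,0,0,0,0, 3,0,0,0,0,0,0, 3,0,0,0,0,0,0]'| sed -n '1,2p;4p'; done
python3 -m inch '[3,0,0,0,0,0,0, 3,0,0,0,0,0,0, 3,0,0,0,0,0,0, 3,0,0,0,0,0,0, 2,0,0,0,0,0,0, 2,0,0,0,0,0,0, 2,0,0,0,0,0,0, 2,0,0,0,0,0,0]'| sed -n '1,2p;4p'
```

```text
time: 17.3
tool_pos: [0.5753, -0.006, 0.0447]
wrist_force: [-1.0, -4.6, -0.1]
time: 18.1
tool_pos: [0.5755, 0.0139, 0.0448]
wrist_force: [-0.0, -5.6, -1.4]
```

```bash
python3 -m inch '[2,0,0,0,0,0,0, 2,0,0,0,0,0,0, 2,0,0,0,0,0,0, 2,0,0,0,0,0,0, 2,0,0,0,0,0,0, 2,0,0,0,0,0,0, 2,0,0,0,0,0,0, 2,0,0,0,0,0,0]'| sed -n '2p;4p'
python3 -m inch '[1.5,0,0,0,0,0,0, 1.5,0,0,0,0,0,0, 1.5,0,0,0,0,0,0, 1,0,0,0,0,0,0, 1,0,0,0,0,0,0, 1,0,0,0,0,0,0, 0.5,0,0,0,0,0,0, 0,0,0,0,0,0,0]'| sed -n '1,2p;4p'
```

```text
tool_pos: [0.5755, 0.0299, 0.0448]
wrist_force: [0.0, -6.6, -0.3]
time: 19.7
tool_pos: [0.5755, 0.038, 0.0447]
wrist_force: [0.8, -5.4, -0.5]
```

```bash
python3 -m inch '[0.5,0,0,0,0,0,0, 0.5,0,0,0,0,0,0, 0.5,0,0,0,0,0,0, 0.5,0,0,0,0,0,0, 0.5,0,0,0,0,0,0, 0.5,0,0,0,0,0,0, 0.5,0,0,0,0,0,0, 0.5,0,0,0,0,0,0]'| sed -n '2p;4p'
python3 -m inch '[0.5,0,0,0,0,0,0, 0.5,0,0,0,0,0,0, 0.5,0,0,0,0,0,0, 0.5,0,0,0,0,0,0, 0.5,0,0,0,0,0,0, 0.5,0,0,0,0,0,0, 0.5,0,0,0,0,0,0, 0.5,0,0,0,0,0,0]'| sed -n '2p;4p'
```

```text
tool_pos: [0.5756, 0.0419, 0.0448]
wrist_force: [0.7, -6.0, -0.6]
tool_pos: [0.5756, 0.0459, 0.0448]
wrist_force: [0.2, -5.5, 0.1]
```

```bash
python3 -m inch '[0.5,0,0,0,0,0,0, 0.5,0,0,0,0,0,0, 0.5,0,0,0,0,0,0, 0.5,0,0,0,0,0,0, 0.5,0,0,0,0,0,0, 0.5,0,0,0,0,0,0, 0.5,0,0,0,0,0,0, 0.5,0,0,0,0,0,0]'| sed -n '2p;4p'
python3 - <<'E'
from h import *
b=viewer.read_camera("scene")
cv2.imwrite("pics/c6.png",crop(b,270,210,180,130,4.2))
E
```

```text
tool_pos: [0.5756, 0.0489, 0.0448]
wrist_force: [-0.1, -10.6, -1.0]
```

View pics/c6.png

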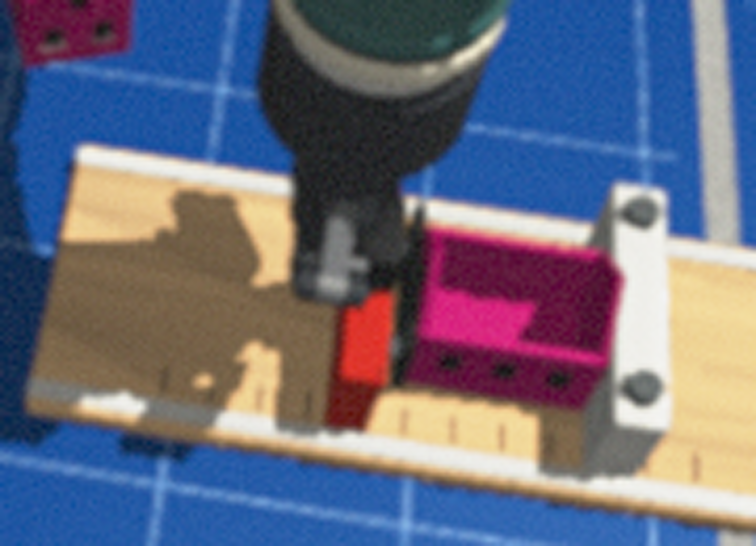

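The house is at the fence, with its right end at about (610,300), and the pad (x≈410) touches its other end. Force has started to rise (10.6 N), so I carry on to about 15 N.

```bash
python3 -m inch '[0.5,0,0,0,0,0,0, 0.5,0,0,0,0,0,0, 0.5,0,0,0,0,0,0, 0,0,0,0,0,0,0, 0,0,0,0,0,0,0, 0,0,0,0,0,0,0, 0,0,0,0,0,0,0, 0,0,0,0,0,0,0]'| sed -n '2p;4p'
python3 -m inch '[0.5,0,0,0,0,0,0, 0.5,0,0,0,0,0,0, 0,0,0,0,0,0,0, 0,0,0,0,0,0,0, 0,0,0,0,0,0,0, 0,0,0,0,0,0,0, 0,0,0,0,0,0,0, 0,0,0,0,0,0,0]'| sed -n '2p;4p'
```

```text
tool_pos: [0.5756, 0.05, 0.0448]
wrist_force: [0.2, -11.9, 0.1]
tool_pos: [0.5756, 0.0507, 0.0448]
wrist_force: [0.8, -11.7, -0.3]
```

```bash
python3 -m inch '[0.5,0,0,0,0,0,0, 0.5,0,0,0,0,0,0, 0.5,0,0,0,0,0,0, 0,0,0,0,0,0,0, 0,0,0,0,0,0,0, 0,0,0,0,0,0,0, 0,0,0,0,0,0,0, 0,0,0,0,0,0,0]'| sed -n '2p;4p'
python3 -m inch '[0.5,0,0,0,0,0,0, 0.5,0,0,0,0,0,0, 0,0,0,0,0,0,0, 0,0,0,0,0,0,0, 0,0,0,0,0,0,0, 0,0,0,0,0,0,0, 0,0,0,0,0,0,0, 0,0,0,0,0,0,0]'| sed -n '2p;4p'
```

```text
tool_pos: [0.5756, 0.0518, 0.0448]
wrist_force: [-0.1, -13.6, -0.9]
tool_pos: [0.5756, 0.0525, 0.0448]
wrist_force: [0.6, -14.1, 1.2]
```

```bash
python3 -m inch '[0.5,0,0,0,0,0,0, 0.5,0,0,0,0,0,0, 0.5,0,0,0,0,0,0, 0,0,0,0,0,0,0, 0,0,0,0,0,0,0, 0,0,0,0,0,0,0, 0,0,0,0,0,0,0, 0,0,0,0,0,0,0]'| sed -n '2p;4p'
python3 -m inch '[-2,0,0,0,0,0,0, -5,0,0,0,0,0,0, -10,0,0,0,0,0,0, -25,0,0,0,0,0,0, -25,0,-20,0,0,0,0, 0,0,-40,0,0,0,0, 0,0,-40,0,0,0,0, 0,0,-20,0,0,0,0]'| sed -n '2p;4p'
python3 -m inch '[-50,-20,0,0,0,0,0, -50,-20,0,0,0,0,0, -50,-20,0,0,0,0,0, -50,-20,0,0,0,0,0, -50,-20,0,0,0,0,0, -50,-20,0,0,0,0,0, 0,0,0,0,0,0,0, 0,0,0,0,0,0,0]'| sed -n '2p;4p'
python3 - <<'E'
from h import *
a=viewer.read_camera("top");b=viewer.read_camera("scene")
cv2.imwrite("pics/c7.png",np.hstack([crop(a,110,115,180,130,2.2),crop(b,270,210,180,130,2.2)]))
E
```

```text
tool_pos: [0.5756, 0.0536, 0.0448]
wrist_force: [0.4, -16.2, -0.0]
tool_pos: [0.5773, -0.0097, 0.1689]
wrist_force: [0.5, 0.0, 0.6]
tool_pos: [0.463, -0.2887, 0.1647]
wrist_force: [0.4, 0.1, 0.2]
```

View pics/c7.png

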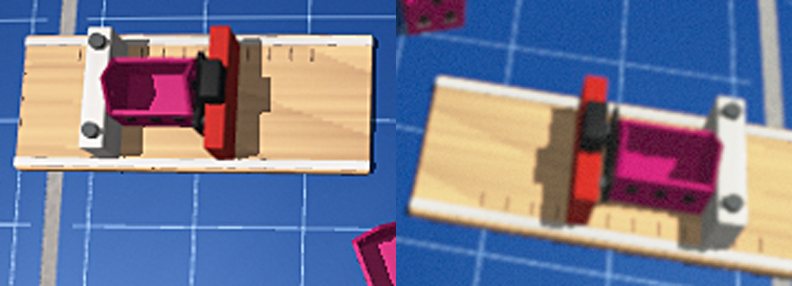

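The house sits square against the fence (top crop x≈105), the jaw's pad touches its other end (x≈200), and the robot is clear.

```bash
python3 -c "
from workcell import job
print(job.finish_job())"
```

```text
the job is handed in; nothing more can be done
None
```

The purple house stands lengthwise on the clamp bed, pressed firmly against the fence at about 16 N with the jaw's pad left touching it; I never moved the arm to the ochre house, and the job is handed in.

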